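# Put the balance's check weights back into their own blocks

### The arm

A 6-joint arm with a two-finger parallel gripper is mounted at the origin on the work surface. World frame = base frame: x ahead of the robot, y to its left, z up, the work surface at z = 0. Lengths are in mm, angles in degrees, forces in N, time in s.
With the tool pointing down it reaches from about 350 to 850 mm from the base axis. Payload 8.1 kg.
Tool frame: the origin (TCP) lies at the centre of the arm's flange, where the gripper is bolted on; the fingertips stand 173 mm ahead of it and the grasp point (between the pads) lies 155 mm ahead of it; z points along the fingers, y is the line along which they close (so a half turn about z gives the same grasp; the last joint's range is limited). The gripper opens to 85 mm and grips with 20 to 120 N. Pads are 22 mm wide; open, the fingers measure 114 mm over their backs; the gripper's body (76 mm by 85 mm) begins 54 mm behind the grasp point. The pads swing forward as they close: fully open they stand 13 mm farther back than shut.
Start: joints at [70.565, 7.471, 85.268, -0, 87.261, -4.893], TCP at [150.629, 580.791, 404.692] pointing down, gripper open.
Joint ranges: [-169.43, 169.43], [-51.17, 129.36], [1.28, 143.12], [-76.62, 256.62], [0, 156.53], [-152.29, 152.29]. Speed limits (degrees/s): [136.94, 136.94, 159.86, 180, 180, 180].

### API

Orientations are given as [roll, pitch, yaw] about the fixed x, y, z axes, in that order (R = Rz(yaw) Ry(pitch) Rx(roll)).
In Python, from bench import * gives the robot as it stands.
- The arm moves only by the shell command python3 -m jog 'ROWS' [FORCE]. ROWS is text: rows parted by semicolons, each of 7 numbers parted by spaces: the shift along the tool's x, y, z scaled (see below), then the turn, a rotation vector about the tool's x, y, z scaled (see below), then the closure, from -1 (fully open) to 1 (shut). In form: tx ty tz wx wy wz hand; .... A call has 1 to 5 rows; each row shifts and turns the commanded pose from where the row before left it, along the tool's axes as they then stand; what a row does not reach is not made up. The controller multiplies each number of a shift by 0.1 m and each number of a turn by 60 degrees. A row lasts 1/8 s, in which the tool goes at most 62.5 mm and 10.7 degrees, less where a joint would pass 70% of its speed; a pose out of reach is approached as far as the arm can. A call with a number of a shift or a turn outside -1 to 1 is refused whole. A call with a gripper value outside its range is refused whole. The fingers move at their own pace and stop on an object; FORCE is the grip in N (left out, the last holds). Time passes only in rows, so rows that do not move let the fingers close. It gives the time, the measured TCP pose, the force, the opening and the grip force at its end, in the units of the state.
- sense(): the state, without advancing time (a new reading comes with each control period).
- snapshot(name): name is "scene" or "top"; returns a dict with "img" (400x640x3 uint8, red, green, blue), "fx", "fy", "cx", "cy" (pixels), "extrinsics" (4x4, takes a point from camera to world coordinates). Camera axes: x right, y down, z forward; pixel columns grow to the right and rows downward; lengths in mm; the calibration is good to about 2 mm. A picture is of the moment at which its call begins. There is no depth.
- hand_in(): hands the job in; it is judged then, once.
The state is a dict: "time": time; "joint_pos": joint angles; "qd": joint speeds; "joint_efforts": joint torques, N m; "tool_pos": TCP position; "tcp_rot": TCP orientation; "ft_force": force on the tool from outside, world axes, zero at the start; "wrist_torque": the same for the moment, N m; "finger_gap": finger opening in mm; "grip_force": force on a finger pad.
Only numpy, scipy, OpenCV 4.12 (cv2) and the standard library are available. Lean on these libraries where they do the work, as an engineer would, in place of code of your own. Each camera call takes 0.05 s, during which the arm holds its last target. There are 200 camera calls.

### The job

The balance's three check weights have been put away in the wrong storage blocks: the small one stands in the medium block, the medium one in the large block, and the large one is perched on the small block. Set one of them aside on the empty rubber mat to make room, then put every weight upright and fully down into the pocket made for its size, let go, and leave the mat clear. Set the weights down gently, do not drop or tip them, and leave the two jars and the tin where they stand.

Things in the scene. Friction and masses are not known exactly. Their poses are not given: they have to be found in the camera images.
- weight_small: A bright steel check weight: a plain round disc 24 mm in diameter and 24 mm high with a slim neck and a cylindrical grip knob 16 mm in diameter on top; the knob's straight side spans 38 to 51 mm above the underside (top at 52 mm). Mass about 120 g. Round about its z axis. Origin: centre of its underside, z up. The narrowest of the three. Starts upright in the medium block's pocket.
- weight_medium: A bright steel check weight: a plain round disc 44 mm in diameter and 24 mm high with a slim neck and a cylindrical grip knob 18 mm in diameter on top; the knob's straight side spans 38 to 51 mm above the underside (top at 52 mm). Mass about 250 g. Round about its z axis. Origin: centre of its underside, z up. Starts upright in the large block's pocket.
- weight_large: A bright steel check weight: a plain round disc 64 mm in diameter and 20 mm high with a slim neck and a cylindrical grip knob 22 mm in diameter on top; the knob's straight side spans 34 to 47 mm above the underside (top at 48 mm). Mass about 500 g. Round about its z axis. Origin: centre of its underside, z up. The widest of the three. Starts upright, perched flat on top of the small block, over its pocket, underside 18 mm above the bench.
- block_small: A fixed wooden storage block, 100 x 100 mm and 18 mm high, with one round pocket, 42 mm in diameter and 8 mm deep (pocket floor 10 mm above the bench), in the middle of its top: the home of the small weight (24 mm disc; 9 mm of room all round). At the start the large weight stands on top of it (it is too wide to go in). Origin: centre of the block's underside on the bench, right below the pocket's centre; x and y along its sides, z up.
- block_medium: A fixed wooden storage block, 100 x 100 mm and 18 mm high, with one round pocket, 62 mm in diameter and 8 mm deep (pocket floor 10 mm above the bench), in the middle of its top: the home of the medium weight (44 mm disc; 9 mm of room all round). At the start the small weight stands in it. Origin: centre of the block's underside on the bench, right below the pocket's centre; x and y along its sides, z up.
- block_large: A fixed wooden storage block, 100 x 100 mm and 18 mm high, with one round pocket, 82 mm in diameter and 8 mm deep (pocket floor 10 mm above the bench), in the middle of its top: the home of the large weight (64 mm disc; 9 mm of room all round). At the start the medium weight stands in it. Origin: centre of the block's underside on the bench, right below the pocket's centre; x and y along its sides, z up.
- mat: A fixed, flat round black rubber mat, 120 mm in diameter and 3 mm thick, empty at the start: the spot for setting a weight aside. Origin: centre of its underside on the bench, z up.
- jar_left: Loose white plastic sample jar, 40 mm in diameter, 55 mm high, standing to the robot's left of the middle. To be left alone. Origin: centre of its underside.
- jar_right: Loose white plastic sample jar, same as the other, standing to the robot's right of the middle. To be left alone. Origin: centre of its underside.
- tin: Loose plain aluminium tin, 62 mm in diameter, 65 mm high. To be left alone. Origin: centre of its underside.

How it is judged (in metres and radians):
On the way:
1. one of the weights, whichever it is, stands released on the rubber mat (((horizontal distance between weight_small and mat below 0.05 m and z of weight_small in the frame of mat below 0.007 m and angle between weight_small's own z axis and vertical below 0.1 rad and contact force between weight_small and the fingers below 0.1 N and linear speed of weight_small below 0.03 m/s) or (horizontal distance between weight_medium and mat below 0.05 m and z of weight_medium in the frame of mat below 0.007 m and angle between weight_medium's own z axis and vertical below 0.1 rad and contact force between weight_medium and the fingers below 0.1 N and linear speed of weight_medium below 0.03 m/s) or (horizontal distance between weight_large and mat below 0.05 m and z of weight_large in the frame of mat below 0.007 m and angle between weight_large's own z axis and vertical below 0.1 rad and contact force between weight_large and the fingers below 0.1 N and linear speed of weight_large below 0.03 m/s))), for 0.2 s.
At the end, for the whole second after the job is handed in: each of the three weights stands upright (within 0.1 rad) on the floor of the pocket of its own size (underside less than 2.5 mm above the pocket floor, within 12 mm of the pocket's centre), released and at rest; so the mat is clear (horizontal distance between weight_small and block_small below 0.012 m and z of weight_small in the frame of block_small below 0.0125 m and angle between each of weight_small, weight_medium, weight_large's own z axis and vertical below 0.1 rad and linear speed of each of weight_small, weight_medium, weight_large below 0.02 m/s and contact force between each of weight_small, weight_medium, weight_large and the fingers below 0.1 N and horizontal distance between weight_medium and block_medium below 0.012 m and z of weight_medium in the frame of block_medium below 0.0125 m and horizontal distance between weight_large and block_large below 0.012 m and z of weight_large in the frame of block_large below 0.0125 m); the robot touches nothing.
It fails at once if a weight is tipped over (more than 30 degrees) (angle between any of weight_small, weight_medium, weight_large's own z axis and vertical above 0.52 rad).
It fails at once if a weight is dropped or thrown (moves faster than 0.6 m/s while not held: a fall of about 18 mm) ((contact force between weight_small and the fingers below 0.1 N and linear speed of weight_small above 0.6 m/s) or (contact force between weight_medium and the fingers below 0.1 N and linear speed of weight_medium above 0.6 m/s) or (contact force between weight_large and the fingers below 0.1 N and linear speed of weight_large above 0.6 m/s)).
It fails at once if the left jar is moved more than 15 mm or tipped (distance of jar_left from where it was at the start of the episode above 0.015 m or angle between jar_left's own z axis and vertical above 0.4 rad).
It fails at once if the right jar is moved more than 15 mm or tipped (distance of jar_right from where it was at the start of the episode above 0.015 m or angle between jar_right's own z axis and vertical above 0.4 rad).
It fails at once if the tin is moved more than 15 mm or tipped (distance of tin from where it was at the start of the episode above 0.015 m or angle between tin's own z axis and vertical above 0.4 rad).
It also fails if it takes over 96 s, if anything falls off the work surface, if the arm or the gripper's body presses on something with over 40 N, if the wrist force passes 120 N, or if a joint passes its speed limit or range.

## Working session

There is one attempt and no reset: what is moved stays moved. The work goes in short steps, Python scripts to look and compute and a shell command to move; the robot and the scene stay as the last step left them, time stands still between calls to the robot, and variables do not carry over. Pictures are saved under pics/ and viewed, at most 14 in all, crops included, and the job is handed in when it is done.

```bash
mkdir -p pics; ls; python3 - <<'E'
from bench import *
import cv2
for n in ("scene","top"):
    s=snapshot(n); cv2.imwrite(f"pics/{n}0.png",s["img"][:,:,::-1]); print(n,s["fx"],s["fy"],s["cx"],s["cy"],s["extrinsics"])
print(sense())
E
```

```text
pics
scene 505.26814118057933 505.26814118057933 319.03996240329684 198.51918030545582 [[-8.09126851e-01  4.70044941e-01 -3.52663426e-01  9.38456673e+02]
 [ 5.87633497e-01  6.48013992e-01 -4.84525272e-01  5.44944576e+02]
 [ 7.82181213e-04 -5.99279250e-01 -8.00539673e-01  8.96709633e+02]
 [ 0.00000000e+00  0.00000000e+00  0.00000000e+00  1.00000000e+00]]
top 394.6908638013324 394.6908638013324 320.2986000534849 195.9423871776456 [[ 2.84168343e-02 -9.84905237e-01  1.70745889e-01  3.77471516e+02]
 [-9.99584283e-01 -2.88315699e-02  5.06992821e-05  2.00631119e+01]
 [ 4.87293804e-03 -1.70676347e-01 -9.85315096e-01  9.88290421e+02]
 [ 0.00000000e+00  0.00000000e+00  0.00000000e+00  1.00000000e+00]]
{'time': 0.1, 'joint_pos': array([ 7.05666752e+01,  7.51173900e+00,  8.53217529e+01, -1.49575284e-03,
        8.72614426e+01, -4.89346696e+00]), 'qd': array([-0.04016209, -0.08485404, -0.13357829,  0.01354392, -0.04786045,
       -0.01972651]), 'joint_efforts': array([ 8.13306269e-04, -5.70954072e+01, -5.01940978e+01, -2.04888802e-04,
        8.15370935e-03,  8.13883889e-05]), 'tool_pos': array([150.55335789, 580.59999329, 403.75143547]), 'tcp_rot': array([-1.79905284e+02, -6.60975057e-03,  1.65460209e+02]), 'ft_force': array([ 0.6788279 , -0.00532839, -0.23082162]), 'wrist_torque': array([-0.00162324, -0.0354073 , -0.02115806]), 'grip_force': 0.0, 'finger_gap': 85.2921032286055}
```

View pics/top0.png

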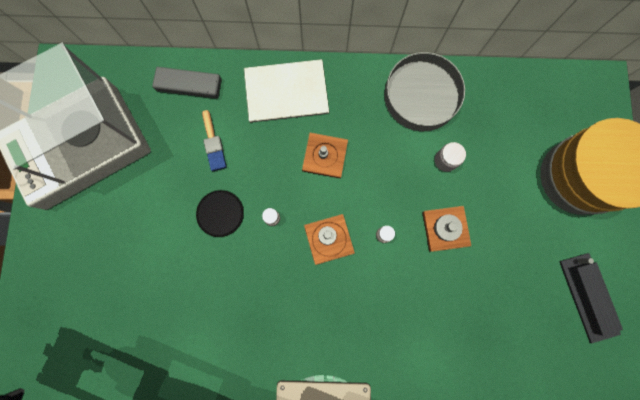

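View pics/scene0.png

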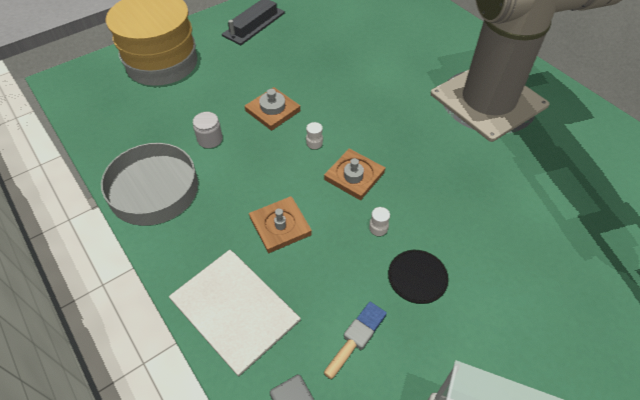

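The top view shows the mat at about (220,214), block_medium with the small weight at (326,156), and block_large with the medium weight at (329,239). block_small with the large weight is at (447,229). The jars are at (270,216) and (387,234), and the tin is at (453,156). The scene view agrees.

```bash
cat > h.py <<'E'
from bench import *
import cv2, numpy as np
def ray(s,uv,z):
    E=np.array(s["extrinsics"]); d=E[:3,:3]@np.array([(uv[0]-s["cx"])/s["fx"],(uv[1]-s["cy"])/s["fy"],1]); p=E[:3,3]
    return (p+d*(z-p[2])/d[2])[:2]
def blobs(s,lo,hi,amin=100):
    """hull-centroid pixel, area for HSV-mask blobs"""
    m=cv2.inRange(cv2.cvtColor(s["img"],cv2.COLOR_RGB2HSV),lo,hi)
    out=[]
    for c in cv2.findContours(m,cv2.RETR_EXTERNAL,cv2.CHAIN_APPROX_NONE)[0]:
        h=cv2.convexHull(c); M=cv2.moments(h)
        if M["m00"]>amin: out.append(((M["m10"]/M["m00"],M["m01"]/M["m00"]),M["m00"],cv2.minAreaRect(h)))
    return out
def crop(s,uv,r=32,k=8):
    u,v=map(int,uv); return cv2.resize(s["img"][v-r:v+r,u-r:u+r,::-1],None,fx=k,fy=k,interpolation=cv2.INTER_CUBIC)
E
python3 - <<'E'
from h import *
rows=[]
for n,cs in (("top",[(326,150),(328,235),(449,226)]),("scene",[(280,218),(355,168),(272,100)])):
    s=snapshot(n)
    for nm,lo,hi,z,a in (("block",(5,120,60),(16,255,255),9,700),("mat",(0,0,0),(179,255,35),1.5,1200),("white",(0,0,190),(179,60,255),45,80)):
        for p,A,r in blobs(s,lo,hi,a):
            if 190<p[0]<480 and 70<p[1]<320: print(n,nm,np.round(p,1),A,np.round(ray(s,p,z),1),np.round(r[2]))
    rows.append(np.hstack([crop(s,c,22,6) for c in cs]))
cv2.imwrite("pics/crops.png",np.vstack(rows))
E
```

```text
top block [328.8 239. ] 1615.5 [439.7  -3.9] 74.0
top block [446.4 228.5] 1633.0 [ 474.3 -295.5] 81.0
top block [324.7 155.1] 1466.5 [653.7  11.9] 11.0
top mat [219.5 213.1] 1601.5 [497.2 272.2] 90.0
top white [327.1 234.8] 211.5 [447.3   1.2] 90.0
top white [386.9 232.9] 163.0 [ 456.  -141.5] 90.0
top white [447.5 228.1] 364.0 [ 471.8 -286.7] 56.0
top white [269.3 215.3] 159.0 [490.3 141.3] 90.0
top white [454.  153.1] 381.5 [ 658.2 -307.7] 45.0
top white [285.7  89.7] 4168.0 [812.4 115.8] 84.0
scene block [279.8 224.1] 2014.5 [654.3  13.7] 67.0
scene block [354.2 173.6] 1662.5 [440.9  -2.6] 29.0
scene block [272.2 109.6] 1155.0 [ 478.3 -288.8] 56.0
scene white [234. 310.] 8108.0 [835.5 142.9] 48.0
scene white [380.5 213.7] 180.5 [483.7 135.4] 90.0
scene white [314.  127.2] 115.5 [ 449.7 -147.3] 90.0
scene white [204.9 120. ] 277.5 [ 646.1 -319.4] 90.0
scene white [467.9 112.5] 761.0 [119.9  30.5] 38.0
```

View pics/crops.png

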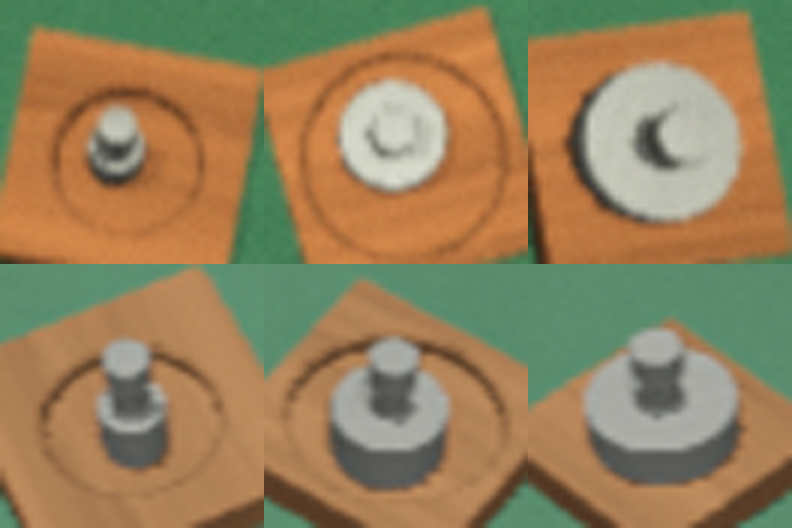

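The crops show the knob tops. In the top view, small is at (323.4,148.3), medium at (327.4,234.3) and large at (452.8,226.6). In the scene view they are at (278.8,211.1), (354.3,160.8) and (270.9,91.4).

```bash
python3 - <<'E'
from h import *
t,s=snapshot("top"),snapshot("scene")
for n,a,b,z in (("S",(323.4,148.3),(278.8,211.1),62),("M",(327.4,234.3),(354.3,160.8),62),("L",(452.8,226.6),(270.9,91.4),66)):
    print(n,ray(t,a,z).round(1),ray(s,b,z).round(1))
print("Ldisc",ray(t,(448.6,227.3),38)); print("pocketL",ray(t,(306+23.5-.4,213+26.2-.4),18)); print("pocketM",ray(t,(304+21.4-.4,128+27-.4),18))
print(sense()["tcp_rot"],sense()["tool_pos"])
E
```

```text
S [655.8  15.9] [655.4  17.6]
M [447.3   0.9] [447.8   1.7]
L [ 473.5 -292.4] [ 475.7 -291.1]
Ldisc [ 474.41097745 -291.69065607]
pocketL [439.75768827  -4.46163476]
pocketM [652.54630586  11.20057167]
[-1.79965821e+02 -4.14380643e-03  1.65460388e+02] [150.58445943 580.72413386 404.34582092]
```

```bash
python3 -m jog '0 0 0 0 0 -0.121 -1; 0 0 0 0 0 -0.121 -1; -0.27 -0.527 0.095 0 0 0 -1; -0.27 -0.527 0.095 0 0 0 -1; -0.27 -0.527 0.095 0 0 0 -1' 40 
python3 -m jog '-0.27 -0.527 0.095 0 0 0 -1; -0.27 -0.527 0.095 0 0 0 -1; -0.27 -0.527 0.095 0 0 0 -1; -0.27 -0.527 0.095 0 0 0 -1; -0.27 -0.527 0.095 0 0 0 -1'
python3 -m jog '-0.27 -0.527 0.095 0 0 0 -1; -0.27 -0.527 0.095 0 0 0 -1; -0.27 -0.527 0.095 0 0 0 -1; 0 0 0 0 0 0 -1; 0 0 0 0 0 0 -1'
```

```text
time: 0.92
tool_pos: [232.0, 421.1, 375.8]
tcp_rot: [-180.0, 0.0, -180.0]
ft_force: [0.7, -0.1, 0.5]
finger_gap: 85.6
grip_force: 0.0
time: 1.55
tool_pos: [366.9, 157.3, 328.8]
tcp_rot: [180.0, 0.1, 180.0]
ft_force: [0.6, 0.9, 0.3]
finger_gap: 85.1
grip_force: 0.0
time: 2.17
tool_pos: [447.2, 1.0, 300.1]
tcp_rot: [180.0, -0.0, 179.9]
ft_force: [0.7, 1.3, -0.0]
finger_gap: 85.4
grip_force: 0.0
```

```bash
python3 -m jog '0 0 0.35 0 0 0 -1; 0 0 0.35 0 0 0 -1; 0 0 0.18 0 0 0 -1; 0 0 0 0 0 0 -1; 0 0 0 0 0 0 1' 40 
python3 -m jog '0 0 0 0 0 0 1; 0 0 0 0 0 0 1; 0 0 0 0 0 0 1; 0 0 0 0 0 0 1; 0 0 0 0 0 0 1'
```

```text
time: 2.8
tool_pos: [447.8, 1.8, 213.4]
tcp_rot: [-180.0, 0.1, -179.9]
ft_force: [0.2, -0.3, 0.7]
finger_gap: 69.7
grip_force: 0.0
time: 3.42
tool_pos: [447.8, 1.0, 212.8]
tcp_rot: [180.0, 0.1, 180.0]
ft_force: [-0.9, 2.2, 5.4]
finger_gap: 16.3
grip_force: 39.1
```

```bash
python3 -m jog '0 0 0 0 0 0 1; 0 0 -0.05 0 0 0 1; 0 0 -0.1 0 0 0 1; 0 0 -0.15 0 0 0 1; 0 0 0 0 0 0 1'
python3 - <<'E'
from h import *
s=snapshot("scene"); cv2.imwrite("pics/lift.png",crop(s,(355,150),45,8)); print(sense()["ft_force"])
E
```

```text
time: 4.05
tool_pos: [448.3, 0.8, 244.2]
tcp_rot: [-180.0, 0.2, 180.0]
ft_force: [-0.3, 0.9, -2.4]
finger_gap: 16.2
grip_force: 39.1
[ 0.16816198 -1.89249396 -3.27547068]
```

View pics/lift.png

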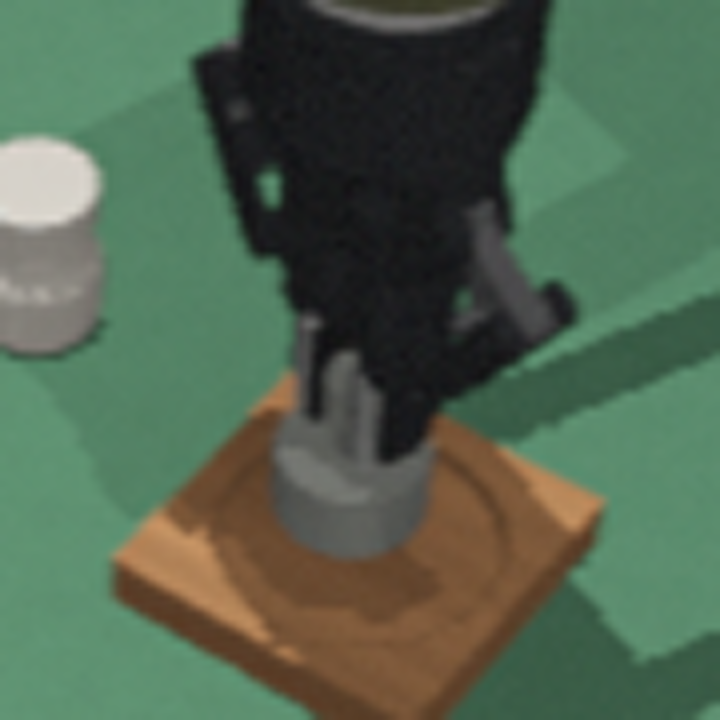

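The medium weight is held upright and is clear of its pocket.

```bash
python3 -m jog '0 0 -0.3 0 0 0 1; 0 0 -0.4 0 0 0 1; -0.03 0.15 0 0 0 0 1; -0.055 0.3 0 0 0 0 1; -0.055 0.3 0 0 0 0 1'
python3 -m jog '-0.055 0.3 0 0 0 0 1; -0.055 0.3 0 0 0 0 1; -0.055 0.3 0 0 0 0 1; -0.055 0.3 0 0 0 0 1; -0.055 0.3 0 0 0 0 1'
python3 -m jog '-0.055 0.3 0 0 0 0 1; -0.025 0.16 0 0 0 0 1; 0 0 0.3 0 0 0 1; 0 0 0.3 0 0 0 1; 0 0 0.2 0 0 0 1'
python3 -m jog '0 0 0.1 0 0 0 1; 0 0 0 0 0 0 1'
```

```text
time: 4.72
tool_pos: [461.0, 77.1, 310.6]
tcp_rot: [180.0, -0.1, 179.9]
ft_force: [0.4, 1.5, -2.9]
finger_gap: 16.1
grip_force: 39.4
time: 5.35
tool_pos: [488.4, 227.4, 310.1]
tcp_rot: [-180.0, -0.1, 180.0]
ft_force: [0.6, 0.2, -3.5]
finger_gap: 16.1
grip_force: 39.4
time: 5.98
tool_pos: [496.0, 271.6, 229.6]
tcp_rot: [-179.9, -0.2, 180.0]
ft_force: [-0.8, -0.8, -2.6]
finger_gap: 16.4
grip_force: 39.4
time: 6.22
tool_pos: [496.9, 271.8, 221.7]
tcp_rot: [-180.0, -0.1, 180.0]
ft_force: [-0.1, -0.2, -2.2]
finger_gap: 16.2
grip_force: 39.4
```

```bash
python3 -m jog '0 0 0.1 0 0 0 1; 0 0 0.04 0 0 0 1; 0 0 0.01 0 0 0 1; 0 0 0.01 0 0 0 1; 0 0 0 0 0 0 1'
python3 -c "
from bench import *; print(sense()['ft_force'])"
```

```text
time: 6.85
tool_pos: [497.1, 272.0, 206.4]
tcp_rot: [180.0, 0.0, 180.0]
ft_force: [0.3, -0.2, -2.6]
finger_gap: 16.2
grip_force: 39.4
[ 0.29019256 -0.23610409 -2.64816564]
```

```bash
python3 -m jog '0 0 0.01 0 0 0 1; 0 0 0 0 0 0 1'
python3 -m jog '0 0 0.01 0 0 0 1; 0 0 0 0 0 0 1'
```

```text
time: 7.1
tool_pos: [497.3, 272.2, 205.9]
tcp_rot: [180.0, 0.0, 180.0]
ft_force: [-1.6, 0.3, 3.8]
finger_gap: 16.2
grip_force: 39.9
time: 7.35
tool_pos: [497.4, 272.3, 205.8]
tcp_rot: [180.0, 0.1, 180.0]
ft_force: [-5.0, -1.7, 11.4]
finger_gap: 16.2
grip_force: 40.7
```

```bash
python3 -m jog '0 0 -0.01 0 0 0 0.6; 0 0 0 0 0 0 0.3; 0 0 0 0 0 0 0; 0 0 0 0 0 0 -1; 0 0 0 0 0 0 -1'
python3 -m jog '0 0 0 0 0 0 -1; 0 0 0 0 0 0 -1; 0 0 -0.2 0 0 0 -1; 0 0 -0.4 0 0 0 -1; 0 0 -0.45 0 0 0 -1'
python3 - <<'E'
from h import *
cv2.imwrite("pics/mat.png",crop(snapshot("scene"),(400,250),50,6))
E
```

```text
time: 7.98
tool_pos: [497.0, 271.9, 205.1]
tcp_rot: [-180.0, -0.0, 180.0]
ft_force: [0.3, 0.6, -0.1]
finger_gap: 77.2
grip_force: 0.0
time: 8.6
tool_pos: [496.8, 271.9, 312.2]
tcp_rot: [-180.0, -0.0, 180.0]
ft_force: [0.4, 0.4, 0.4]
finger_gap: 85.3
grip_force: 0.0
```

View pics/mat.png

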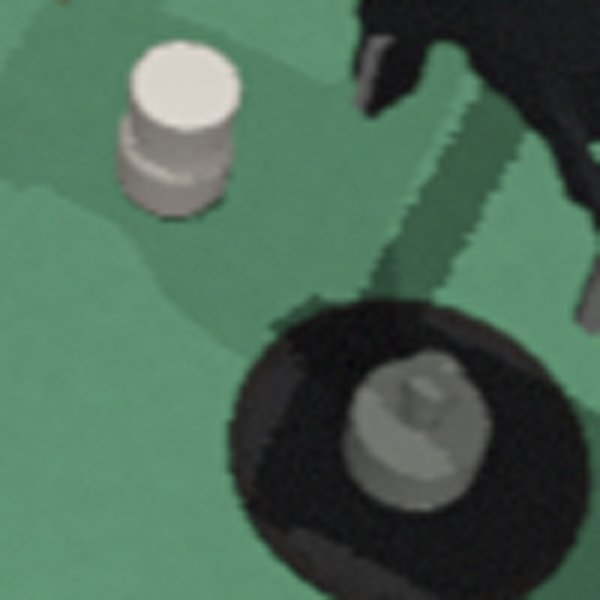

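The medium weight stands upright near the middle of the mat. Next is the large weight.

```bash
python3 -m jog '0.022 -0.564 0 0 0 0 -1; 0.022 -0.564 0 0 0 0 -1; 0.022 -0.564 0 0 0 0 -1; 0.022 -0.564 0 0 0 0 -1; 0.022 -0.564 0 0 0 0 -1'
python3 -m jog '0.022 -0.564 0 0 0 0 -1; 0.022 -0.564 0 0 0 0 -1; 0.022 -0.564 0 0 0 0 -1; 0.022 -0.564 0 0 0 0 -1; 0.022 -0.564 0 0 0 0 -1'
python3 -m jog '0 0 0.3 0 0 0 -1; 0 0 0.2 0 0 0 -1; 0 0 0 0 0 0 -1; 0 0 0 0 0 0 -1'
```

```text
time: 9.28
tool_pos: [485.8, -11.7, 311.9]
tcp_rot: [-180.0, 0.1, 180.0]
ft_force: [1.7, -0.2, -0.3]
finger_gap: 85.4
grip_force: 0.0
time: 9.9
tool_pos: [474.6, -294.0, 312.0]
tcp_rot: [-179.9, 0.1, 180.0]
ft_force: [1.1, 0.6, 0.4]
finger_gap: 85.7
grip_force: 0.0
time: 10.4
tool_pos: [475.3, -291.5, 261.2]
tcp_rot: [-180.0, 0.0, -179.9]
ft_force: [0.0, -0.8, -0.1]
finger_gap: 85.7
grip_force: 0.0
```

```bash
python3 -m jog '0 0 0.3 0 0 0 -1; 0 0 0.15 0 0 0 -1; 0 0 0 0 0 0 0.3; 0 0 0 0 0 0 1; 0 0 0 0 0 0 1' 60
python3 -m jog '0 0 0 0 0 0 1; 0 0 0 0 0 0 1; 0 0 0 0 0 0 1; 0 0 0 0 0 0 1'
python3 -m jog '0 0 -0.05 0 0 0 1; 0 0 -0.1 0 0 0 1; 0 0 -0.15 0 0 0 1; 0 0 0 0 0 0 1'
python3 - <<'E'
from h import *
s=snapshot("scene"); cv2.imwrite("pics/lift2.png",crop(s,(272,85),45,8))
E
```

```text
time: 11.02
tool_pos: [475.3, -292.4, 216.4]
tcp_rot: [-179.9, 0.1, 180.0]
ft_force: [1.0, 0.7, 0.5]
finger_gap: 32.1
grip_force: 0.0
time: 11.52
tool_pos: [475.2, -292.4, 216.4]
tcp_rot: [-179.9, 0.1, 180.0]
ft_force: [-1.1, 0.7, 5.9]
finger_gap: 19.6
grip_force: 58.5
time: 12.02
tool_pos: [475.6, -292.6, 247.4]
tcp_rot: [-179.9, 0.2, 180.0]
ft_force: [0.5, 0.1, -4.5]
finger_gap: 19.8
grip_force: 58.8
```

View pics/lift2.png

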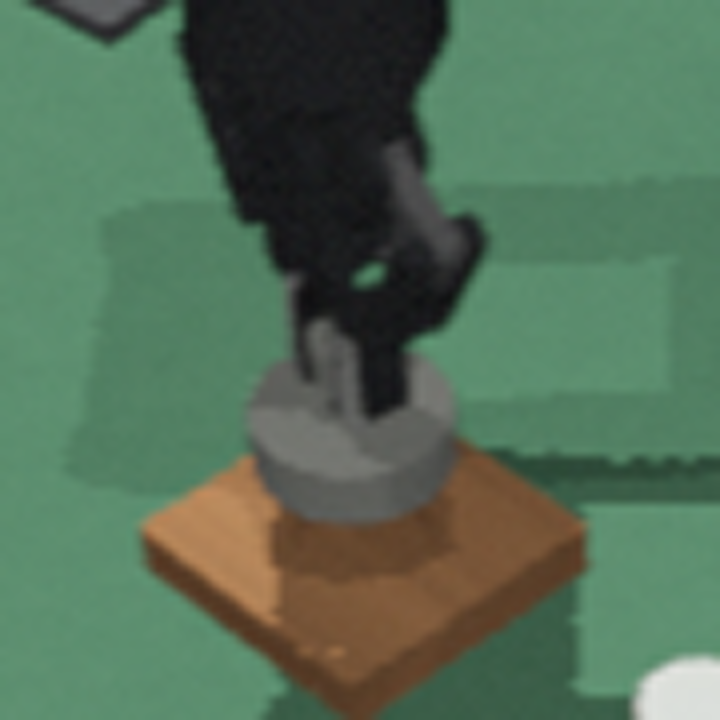

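The large weight is held level above its old perch, so I carry it to block_large.

```bash
python3 -m jog '0 0 -0.3 0 0 0 1; 0 0 -0.4 0 0 0 1; 0.035 0.15 0 0 0 0 1; 0.035 0.3 0 0 0 0 1; 0.035 0.3 0 0 0 0 1'
python3 -m jog '0.035 0.3 0 0 0 0 1; 0.035 0.3 0 0 0 0 1; 0.035 0.3 0 0 0 0 1; 0.035 0.3 0 0 0 0 1; 0.035 0.3 0 0 0 0 1'
python3 -m jog '0.035 0.3 0 0 0 0 1; 0.035 0.2 0 0 0 0 1; 0 0.138 0 0 0 0 1; 0 0 0.2 0 0 0 1; 0 0 0.2 0 0 0 1'
python3 -m jog '0 0 0.2 0 0 0 1; 0 0 0.2 0 0 0 1; 0 0 0.05 0 0 0 1; 0 0 0 0 0 0 1; 0 0 0 0 0 0 1'
python3 - <<'E'
from h import *
print(sense()["tool_pos"])
cv2.imwrite("pics/over_large.png",crop(snapshot("scene"),(355,165),45,8))
E
```

```text
time: 12.7
tool_pos: [463.3, -215.3, 312.8]
tcp_rot: [179.9, -0.1, 180.0]
ft_force: [0.8, 0.1, -4.2]
finger_gap: 19.2
grip_force: 59.5
time: 13.32
tool_pos: [445.6, -65.3, 312.8]
tcp_rot: [179.9, -0.2, 180.0]
ft_force: [1.1, 0.1, -5.6]
finger_gap: 19.5
grip_force: 59.5
time: 13.95
tool_pos: [439.5, -2.8, 273.8]
tcp_rot: [-180.0, -0.0, -180.0]
ft_force: [-0.0, 0.8, -4.1]
finger_gap: 19.8
grip_force: 59.5
time: 14.58
tool_pos: [440.4, -3.3, 231.0]
tcp_rot: [-180.0, 0.1, 180.0]
ft_force: [0.0, 0.4, -4.8]
finger_gap: 19.6
grip_force: 59.5
[440.36368191  -3.27931858 231.02299002]
```

View pics/over_large.png

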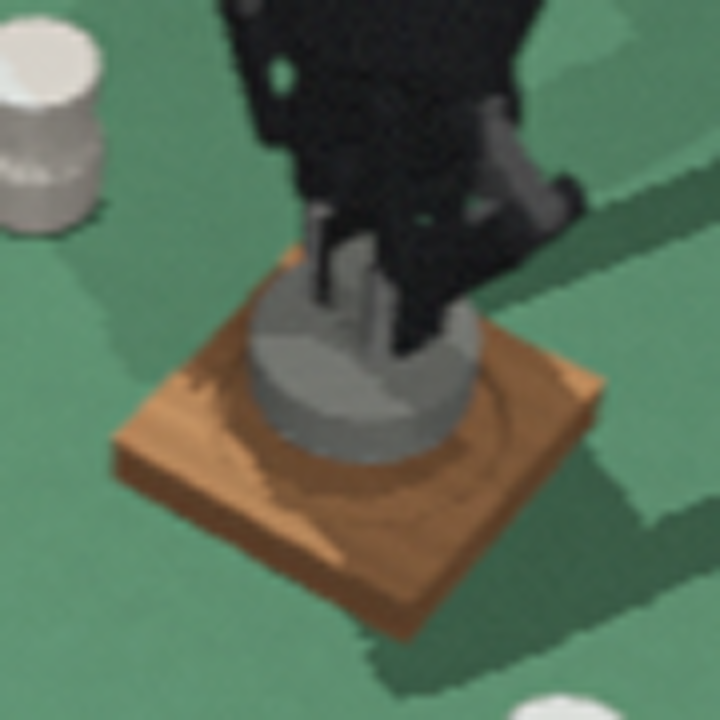

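The weight hovers over the pocket, centred within its rim. I lower it.

```bash
python3 -m jog '0 0 0.1 0 0 0 1; 0 0 0.08 0 0 0 1; 0 0 0.02 0 0 0 1; 0 0 0.01 0 0 0 1; 0 0 0 0 0 0 1'
python3 -m jog '0 0 0.01 0 0 0 1; 0 0 0 0 0 0 1'
python3 -m jog '0 0 0.01 0 0 0 1; 0 0 0 0 0 0 1'
```

```text
time: 15.25
tool_pos: [440.0, -3.2, 209.2]
tcp_rot: [-180.0, 0.0, 180.0]
ft_force: [0.2, 0.2, -4.8]
finger_gap: 19.8
grip_force: 59.5
time: 15.5
tool_pos: [440.1, -3.2, 208.5]
tcp_rot: [-180.0, 0.0, 180.0]
ft_force: [0.1, 0.6, -3.5]
finger_gap: 19.6
grip_force: 59.6
time: 15.75
tool_pos: [440.2, -3.2, 208.4]
tcp_rot: [-180.0, 0.0, 180.0]
ft_force: [-6.3, 1.5, 9.7]
finger_gap: 19.3
grip_force: 61.0
```

```bash
python3 -m jog '0 0 -0.01 0 0 0 0.6; 0 0 0 0 0 0 0.3; 0 0 0 0 0 0 0; 0 0 0 0 0 0 -1; 0 0 0 0 0 0 -1'
python3 -m jog '0 0 0 0 0 0 -1; 0 0 0 0 0 0 -1; 0 0 -0.2 0 0 0 -1; 0 0 -0.4 0 0 0 -1; 0 0 -0.4 0 0 0 -1'
python3 -m jog '-0.43 0.04 0 0 0 0 -1; -0.43 0.04 0 0 0 0 -1; -0.43 0.04 0 0 0 0 -1; -0.43 0.04 0 0 0 0 -1; -0.434 0.04 0 0 0 0 -1'
python3 -m jog '0 0 0.3 0 0 0 -1; 0 0 0.2 0 0 0 -1; 0 0 0 0 0 0 -1'
python3 - <<'E'
from h import *
for n,pts in (("top",((328,237),(447,229))),("scene",((355,168),(272,105)))):
    s=snapshot(n)
    for p,A,r in blobs(s,(5,100,40),(16,255,255),500): print(n,np.round(p,1),A,ray(s,p,9).round(1))
    c=np.hstack([crop(s,p,25,8) for p in pts]); v=c if n=="top" else np.vstack([v,c])
cv2.imwrite("pics/c3.png",cv2.resize(v,(600,600)))
E
```

```text
time: 16.38
tool_pos: [440.0, -3.3, 208.3]
tcp_rot: [-180.0, 0.0, 180.0]
ft_force: [0.4, -0.0, 0.0]
finger_gap: 76.8
grip_force: 0.0
time: 17.0
tool_pos: [439.6, -3.2, 309.0]
tcp_rot: [180.0, -0.1, 180.0]
ft_force: [0.4, 0.4, 0.2]
finger_gap: 85.3
grip_force: 0.0
time: 17.62
tool_pos: [656.7, 16.9, 307.8]
tcp_rot: [-180.0, -0.0, 180.0]
ft_force: [1.0, 0.2, 0.4]
finger_gap: 85.5
grip_force: 0.0
time: 18.0
tool_pos: [653.8, 16.7, 255.2]
tcp_rot: [180.0, -0.3, 180.0]
ft_force: [-0.2, 0.2, -0.6]
finger_gap: 85.4
grip_force: 0.0
top [446.3 228.5] 1635.5 [ 474.3 -295.4]
top [324.7 155.6] 858.5 [652.4  11.7]
scene [279.4 224.9] 1951.0 [656.1  14.8]
scene [354.3 173.6] 1681.0 [440.6  -2.6]
```

View pics/c3.png

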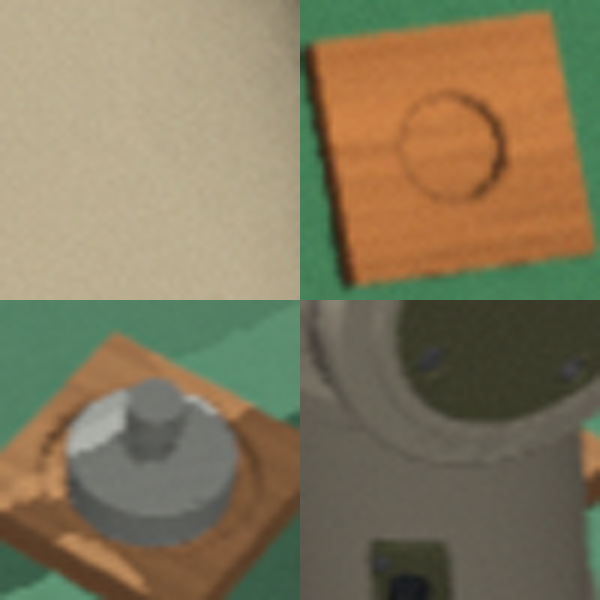

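The large weight is seated in its pocket. The now clear small pocket is centred at about pixel (446.9,228.1) in the top view, which puts it near (474.5,-293). Now I grasp the small weight.

```bash
python3 -m jog '0 0 0.3 0 0 0 -1; 0 0 0.15 0 0 0 -1; 0 0 0 0 0 0 0.3; 0 0 0 0 0 0 1; 0 0 0 0 0 0 1' 40
python3 -m jog '0 0 0 0 0 0 1; 0 0 0 0 0 0 1; 0 0 0 0 0 0 1; 0 0 0 0 0 0 1'
python3 -m jog '0 0 -0.05 0 0 0 1; 0 0 -0.1 0 0 0 1; 0 0 -0.15 0 0 0 1; 0 0 0 0 0 0 1'
python3 - <<'E'
from h import *
s=snapshot("scene"); cv2.imwrite("pics/lift3.png",crop(s,(280,200),45,8))
print(ray(snapshot("top"),(446.9,228.1),18))
E
```

```text
time: 18.73
tool_pos: [655.9, 16.7, 214.7]
tcp_rot: [-180.0, 0.1, 180.0]
ft_force: [0.1, -0.4, 0.3]
finger_gap: 32.4
grip_force: 0.0
time: 19.23
tool_pos: [655.8, 16.7, 214.3]
tcp_rot: [-180.0, 0.1, 180.0]
ft_force: [-0.4, -0.2, 5.7]
finger_gap: 14.1
grip_force: 39.2
time: 19.73
tool_pos: [656.3, 16.7, 245.8]
tcp_rot: [-180.0, 0.2, 180.0]
ft_force: [0.4, 0.7, -0.7]
finger_gap: 14.3
grip_force: 39.1
[ 474.35419697 -294.00437523]
```

View pics/lift3.png

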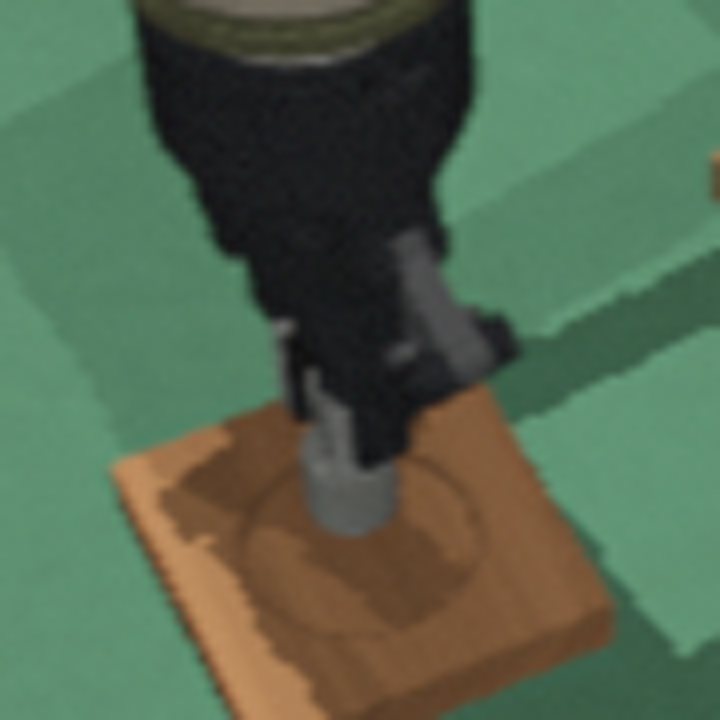

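The small weight is held upright, clear of the medium pocket. I carry it to block_small.

```bash
python3 -m jog '0 0 -0.3 0 0 0 1; 0 0 -0.4 0 0 0 1; 0.09 -0.155 0 0 0 0 1; 0.181 -0.31 0 0 0 0 1; 0.181 -0.31 0 0 0 0 1'
python3 -m jog '0.181 -0.31 0 0 0 0 1; 0.181 -0.31 0 0 0 0 1; 0.181 -0.31 0 0 0 0 1; 0.181 -0.31 0 0 0 0 1; 0.181 -0.31 0 0 0 0 1'
python3 -m jog '0.181 -0.31 0 0 0 0 1; 0.181 -0.31 0 0 0 0 1; 0.091 -0.154 0 0 0 0 1; 0 0 0 0 0 0 1; 0 0 0.2 0 0 0 1'
python3 -m jog '0 0 0.3 0 0 0 1; 0 0 0.25 0 0 0 1; 0 0 0.1 0 0 0 1; 0 0 0 0 0 0 1; 0 0 0 0 0 0 1'
python3 - <<'E'
from h import *
cv2.imwrite("pics/over_small.png",crop(snapshot("scene"),(272,100),45,8))
E
```

```text
time: 20.45
tool_pos: [608.8, -61.7, 311.4]
tcp_rot: [180.0, -0.1, -180.0]
ft_force: [0.0, -0.7, -0.6]
finger_gap: 14.0
grip_force: 39.1
time: 21.08
tool_pos: [517.9, -216.8, 311.5]
tcp_rot: [179.9, -0.1, 180.0]
ft_force: [0.5, 0.1, -2.2]
finger_gap: 14.3
grip_force: 39.1
time: 21.7
tool_pos: [475.2, -293.0, 293.9]
tcp_rot: [-179.9, 0.2, 180.0]
ft_force: [0.5, -0.6, -1.4]
finger_gap: 14.4
grip_force: 39.1
time: 22.32
tool_pos: [474.8, -293.2, 229.2]
tcp_rot: [-179.9, 0.1, -180.0]
ft_force: [0.7, 0.4, -1.4]
finger_gap: 14.0
grip_force: 39.1
```

View pics/over_small.png

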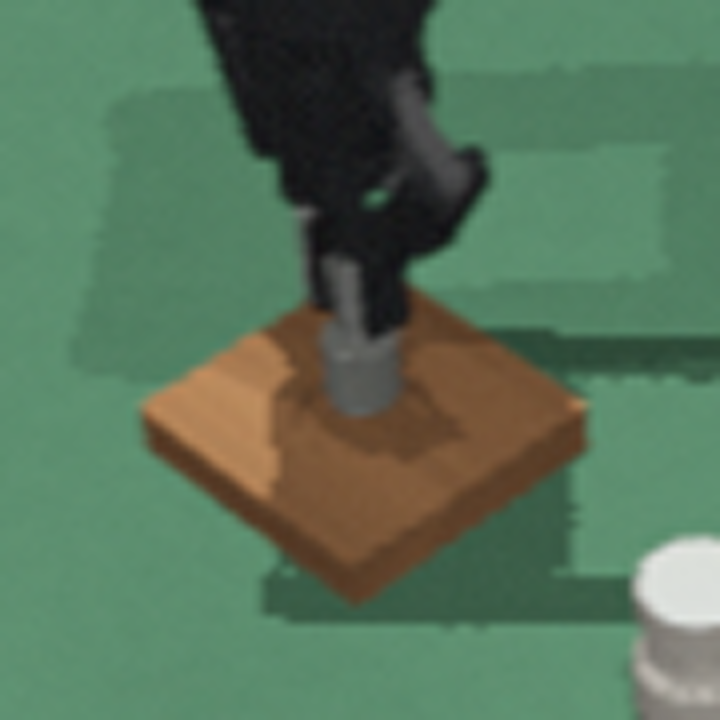

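The small weight hovers over the middle of block_small. I lower it.

```bash
python3 -m jog '0 0 0.06 0 0 0 1; 0 0 0.05 0 0 0 1; 0 0 0.02 0 0 0 1; 0 0 0.01 0 0 0 1; 0 0 0 0 0 0 1'
python3 -m jog '0 0 0.005 0 0 0 1; 0 0 0 0 0 0 1'
python3 -m jog '0 0 0.01 0 0 0 1; 0 0 0 0 0 0 1'
```

```text
time: 23.0
tool_pos: [474.3, -293.2, 214.3]
tcp_rot: [-180.0, 0.0, 180.0]
ft_force: [-0.7, 0.9, -0.3]
finger_gap: 14.3
grip_force: 39.2
time: 23.25
tool_pos: [474.4, -293.2, 214.3]
tcp_rot: [-180.0, 0.0, 180.0]
ft_force: [-1.2, 2.3, 5.6]
finger_gap: 14.8
grip_force: 39.7
time: 23.5
tool_pos: [474.8, -293.4, 214.3]
tcp_rot: [-179.9, 0.1, 180.0]
ft_force: [-2.5, 3.3, 11.9]
finger_gap: 14.1
grip_force: 40.4
```

```bash
python3 -m jog '0 0 -0.01 0 0 0 0.6; 0 0 0 0 0 0 0.3; 0 0 0 0 0 0 0; 0 0 0 0 0 0 -1; 0 0 0 0 0 0 -1'
python3 -m jog '0 0 0 0 0 0 -1; 0 0 0 0 0 0 -1; 0 0 -0.2 0 0 0 -1; 0 0 -0.4 0 0 0 -1; 0 0 -0.4 0 0 0 -1'
python3 -m jog '-0.0225 0.565 0 0 0 0 -1; -0.0225 0.565 0 0 0 0 -1; -0.0225 0.565 0 0 0 0 -1; -0.0225 0.565 0 0 0 0 -1; -0.0225 0.565 0 0 0 0 -1'
python3 -m jog '-0.0225 0.565 0 0 0 0 -1; -0.0225 0.565 0 0 0 0 -1; -0.0225 0.565 0 0 0 0 -1; -0.0225 0.565 0 0 0 0 -1; -0.0225 0.565 0 0 0 0 -1'
python3 -m jog '0 0 0.3 0 0 0 -1; 0 0 0.2 0 0 0 -1; 0 0 0.1 0 0 0 -1; 0 0 0 0 0 0 -1; 0 0 0 0 0 0 -1'
```

```text
time: 24.12
tool_pos: [474.2, -293.1, 213.5]
tcp_rot: [180.0, -0.0, 180.0]
ft_force: [-0.9, 0.4, -0.6]
finger_gap: 77.1
grip_force: 0.0
time: 24.75
tool_pos: [474.2, -293.1, 316.2]
tcp_rot: [-180.0, 0.0, 180.0]
ft_force: [-0.1, -1.0, -0.2]
finger_gap: 85.6
grip_force: 0.0
time: 25.38
tool_pos: [485.5, -8.9, 315.6]
tcp_rot: [-180.0, 0.1, 180.0]
ft_force: [0.3, -0.1, -0.5]
finger_gap: 85.6
grip_force: 0.0
time: 26.0
tool_pos: [496.9, 273.9, 315.7]
tcp_rot: [180.0, 0.1, 180.0]
ft_force: [0.2, -0.1, 0.1]
finger_gap: 85.4
grip_force: 0.0
time: 26.62
tool_pos: [497.5, 271.5, 254.8]
tcp_rot: [180.0, 0.1, 179.9]
ft_force: [0.1, -0.2, 0.6]
finger_gap: 85.6
grip_force: 0.0
```

```bash
python3 -m jog '0 0 0.3 0 0 0 -1; 0 0 0.19 0 0 0 -1; 0 0 0 0 0 0 0.3; 0 0 0 0 0 0 1; 0 0 0 0 0 0 1' 40
python3 -m jog '0 0 0 0 0 0 1; 0 0 0 0 0 0 1; 0 0 0 0 0 0 1; 0 0 0 0 0 0 1'
python3 -m jog '0 0 -0.05 0 0 0 1; 0 0 -0.1 0 0 0 1; 0 0 -0.15 0 0 0 1; 0 0 0 0 0 0 1'
python3 - <<'E'
from h import *
s=snapshot("scene"); t=snapshot("top")
cv2.imwrite("pics/c4.png",np.hstack([crop(s,(272,100),32,6),crop(s,(410,255),32,6)]))
b=[(p,A) for p,A,r in blobs(t,(5,100,40),(16,255,255),700)]
for p,A in b: print(p,A,ray(t,p,9).round(1),ray(t,p,14).round(1))
E
```

```text
time: 27.25
tool_pos: [497.5, 272.1, 206.0]
tcp_rot: [180.0, 0.1, 180.0]
ft_force: [-0.3, 1.0, 0.5]
finger_gap: 32.2
grip_force: 0.0
time: 27.75
tool_pos: [497.4, 272.2, 205.8]
tcp_rot: [179.9, 0.1, 180.0]
ft_force: [-0.9, 0.3, 6.2]
finger_gap: 15.9
grip_force: 39.2
time: 28.25
tool_pos: [497.8, 272.2, 236.9]
tcp_rot: [179.9, 0.2, 180.0]
ft_force: [0.3, 0.6, -3.4]
finger_gap: 16.1
grip_force: 39.1
(328.7425415505316, 239.04356353876327) 1614.5 [439.7  -3.8] [439.4  -3.7]
(446.25447700447694, 228.45889295889293) 1638.0 [ 474.3 -295.3] [ 473.8 -293.7]
(324.6706322229776, 155.09607976433264) 1471.0 [653.8  11.9] [652.3  12. ]
```

View pics/c4.png

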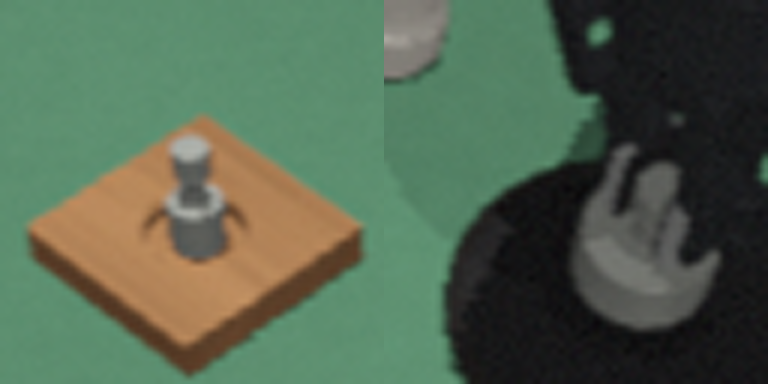

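The small weight is seated centrally in its pocket and the medium one is gripped and lifted from the mat.

```bash
python3 -m jog '0 0 -0.3 0 0 0 1; 0 0 -0.45 0 0 0 1; -0.08 -0.13 0 0 0 0 1; -0.175 -0.29 0 0 0 0 1; -0.175 -0.29 0 0 0 0 1'
python3 -m jog '-0.175 -0.29 0 0 0 0 1; -0.175 -0.29 0 0 0 0 1; -0.175 -0.29 0 0 0 0 1; -0.175 -0.29 0 0 0 0 1; -0.175 -0.29 0 0 0 0 1'
python3 -m jog '-0.175 -0.29 0 0 0 0 1; -0.081 -0.149 0 0 0 0 1; 0 0 0 0 0 0 1; 0 0 0.2 0 0 0 1; 0 0 0.3 0 0 0 1'
python3 -m jog '0 0 0.2 0 0 0 1; 0 0 0.06 0 0 0 1; 0 0 0 0 0 0 1; 0 0 0 0 0 0 1'
python3 - <<'E'
from h import *
cv2.imwrite("pics/over_med.png",crop(snapshot("scene"),(280,210),45,8))
E
```

```text
time: 28.98
tool_pos: [539.9, 199.8, 308.1]
tcp_rot: [-180.0, -0.1, -180.0]
ft_force: [0.3, 0.0, -2.8]
finger_gap: 16.1
grip_force: 39.4
time: 29.6
tool_pos: [627.4, 54.3, 307.6]
tcp_rot: [-180.0, -0.1, 180.0]
ft_force: [0.7, -0.4, -2.8]
finger_gap: 16.2
grip_force: 39.4
time: 30.22
tool_pos: [652.7, 13.2, 259.1]
tcp_rot: [180.0, 0.1, -179.9]
ft_force: [-0.2, -0.5, -2.5]
finger_gap: 16.4
grip_force: 39.4
time: 30.72
tool_pos: [653.5, 12.0, 235.1]
tcp_rot: [-180.0, 0.1, 180.0]
ft_force: [-0.4, 0.5, -2.6]
finger_gap: 16.0
grip_force: 39.4
```

View pics/over_med.png

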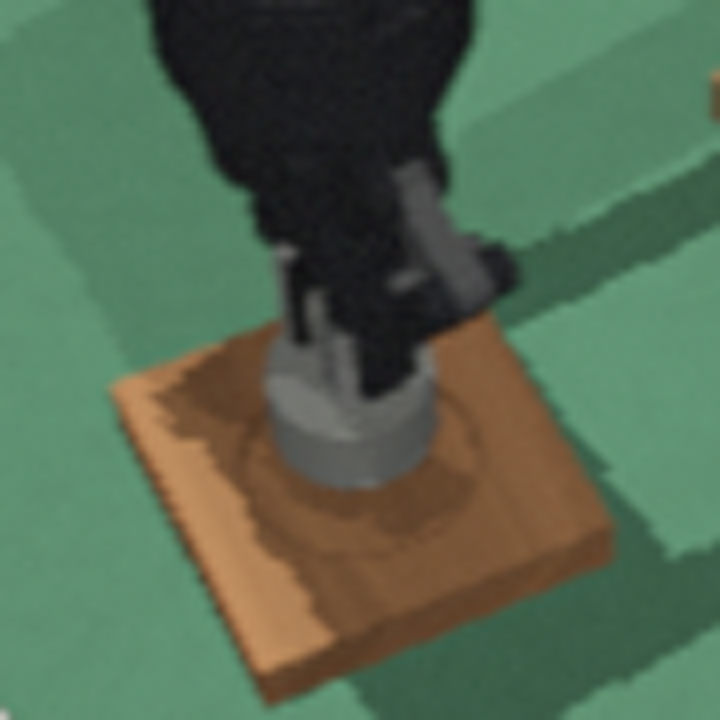

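It hovers over the medium pocket, inside the rim. I lower it.

```bash
python3 -m jog '0 0 0.1 0 0 0 1; 0 0 0.07 0 0 0 1; 0 0 0.03 0 0 0 1; 0 0 0.01 0 0 0 1; 0 0 0 0 0 0 1'
python3 -m jog '0 0 0.01 0 0 0 1; 0 0 0 0 0 0 1'
python3 -m jog '0 0 0.01 0 0 0 1; 0 0 0 0 0 0 1'
```

```text
time: 31.4
tool_pos: [653.0, 11.9, 212.9]
tcp_rot: [-180.0, 0.0, 180.0]
ft_force: [-0.9, 0.8, 1.3]
finger_gap: 16.5
grip_force: 39.9
time: 31.65
tool_pos: [653.3, 11.9, 212.9]
tcp_rot: [-180.0, 0.1, 180.0]
ft_force: [-4.6, 0.5, 6.4]
finger_gap: 16.1
grip_force: 40.2
time: 31.9
tool_pos: [653.5, 11.9, 213.0]
tcp_rot: [-180.0, 0.1, 180.0]
ft_force: [-7.1, 0.7, 12.7]
finger_gap: 16.6
grip_force: 40.8
```

Contact came at the expected height. I release, retreat and make a final check.

```bash
python3 -m jog '0 0 -0.01 0 0 0 0.6; 0 0 0 0 0 0 0.3; 0 0 0 0 0 0 0; 0 0 0 0 0 0 -1; 0 0 0 0 0 0 -1'
python3 -m jog '0 0 0 0 0 0 -1; 0 0 0 0 0 0 -1; 0 0 -0.2 0 0 0 -1; 0 0 -0.4 0 0 0 -1; 0 0 -0.4 0 0 0 -1'
python3 -m jog '0.1 0.5 0 0 0 0 -1; 0.1 0.5 0 0 0 0 -1; 0.1 0.5 0 0 0 0 -1; 0.1 0.5 0 0 0 0 -1; 0 0 0 0 0 0 -1'
python3 -m jog '0 0 0 0 0 0 -1; 0 0 0 0 0 0 -1; 0 0 0 0 0 0 -1'
python3 - <<'E'
from h import *
s=snapshot("scene"); t=snapshot("top")
cv2.imwrite("pics/fin.png",np.vstack([np.hstack([crop(s,p,32,4) for p in ((280,215),(355,165),(272,100))]),np.hstack([crop(t,p,32,4) for p in ((326,154),(328,237),(447,229))])]))
E
```

```text
time: 32.52
tool_pos: [652.9, 11.9, 211.5]
tcp_rot: [-180.0, -0.0, 180.0]
ft_force: [-0.0, -0.7, -0.2]
finger_gap: 77.3
grip_force: 0.0
time: 33.15
tool_pos: [652.9, 11.9, 314.3]
tcp_rot: [-180.0, 0.0, 180.0]
ft_force: [0.9, -0.6, -0.0]
finger_gap: 85.7
grip_force: 0.0
time: 33.78
tool_pos: [612.1, 215.6, 313.6]
tcp_rot: [179.9, 0.1, -179.8]
ft_force: [1.2, -1.0, 0.1]
finger_gap: 85.8
grip_force: 0.0
time: 34.15
tool_pos: [613.4, 210.7, 311.9]
tcp_rot: [-180.0, 0.0, 179.9]
ft_force: [-0.5, 0.3, -0.4]
finger_gap: 85.4
grip_force: 0.0
```

View pics/fin.png

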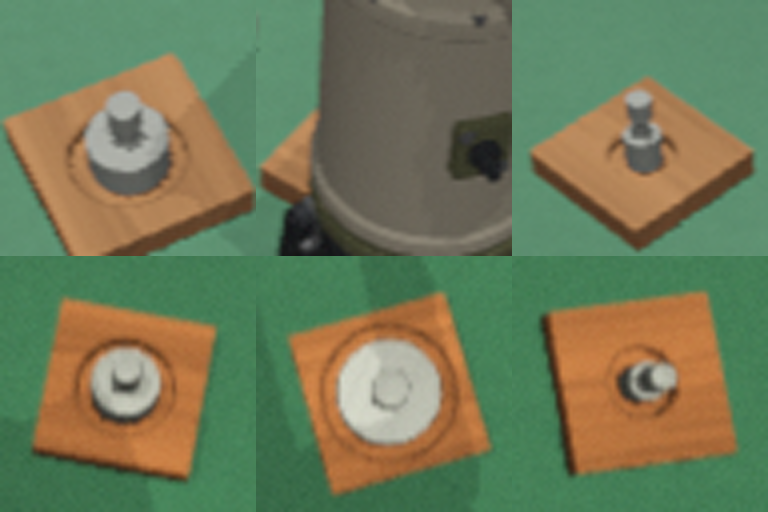

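All three weights stand upright, centred in their own pockets.

```bash
python3 -c "
from bench import *; print(hand_in())"
```

```text
the job is handed in; nothing more can be done
None
```

The job is handed in at about 34 s of the 96 s allowed: the final pictures show each weight upright in its own pocket with the gripper clear, the mat was emptied, and I steered clear of the jars and tin but did not re-measure them; the hand-in gave no verdict.

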